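# Gauge the open centrifuge sleeve and load the bottle that fits

## Task

A cushion of unknown thickness lies at the bottom of the open, slanting sleeve of the centrifuge head: feel the sleeve's depth by resting the depth rod's foot on the cushion for a moment, then stand the rod back in its stand. Take the one bottle whose white body is as long as the sleeve is deep, so that the lower edge of its cap comes level with the sleeve's rim, and lower it by hand, not dropping it, until it rests on the cushion. Leave the other two bottles standing in the tray and the dishes beside them undisturbed, and do not ram the rod or the bottle into the sleeve.

Things in the scene. Friction and masses are not known exactly. Their poses are not given: they have to be found in the camera images.
- sleeve: open steel sleeve of the angle head: round blind tube, 38 mm inside, 46 mm outside, 104 mm long, leaning 30 degrees from vertical. Origin: centre of its mouth, 115 mm above the bench; z: out of the mouth along the tube's axis (up, towards the hub); x in the plane of the lean. Depth from rim to cushion (flat, square to the axis, filling the bore) is 50, 70 or 90 mm, different from run to run
- head: centrifuge angle head, fixed to the bench: base disc 170 mm wide, hub with a knob up to 122 mm high, four sleeves with mouths 60 mm from the hub's axis, lower ends reaching out to 145 mm; all below 140 mm. Origin: centre of the underside, z up. The open sleeve is on its +x side, away from the robot, so a hand in line with it leans back over the hub. The other three are filled, low white caps 10 mm above their rims
- rod: the depth rod: a steel rod 12 mm in diameter with a plain wooden cylindrical handle 26 mm in diameter and 45 mm long on top; 170 mm long in all, the handle from 125 to 170 mm above its lower end; 120 g. Stands upright (may lean 4 degrees) in its stand. Origin: centre of its lower, flat end; z up along the rod to the handle
- rod_foot: the lowest 10 mm of the depth rod, rigidly one with it; origin at the centre of the rod's lower end, z up along the rod
- stand: the rod's stand, fixed to the bench: a round foot 64 mm in diameter and 6 mm thick carrying an upright aluminium tube, 16 mm inside, which widens from 42 mm above the bench to a funnel mouth 40 mm wide inside at 64 mm above the bench. Origin: centre of the underside, z up. The rod's lower end rests on the foot, 6 mm above the bench
- tray: a fixed steel tray 240 x 310 mm (x, y) with walls 20 mm high and a floor about 3 mm thick; origin: centre of its underside. The bottles stand on its floor 100 mm or more apart, with two low stacks of petri dishes (90 mm wide, 30 mm high) beside them
- bottle_short: the short bottle: upright rigid cylinder 30 mm in diameter, 95 mm tall: a white body 50 mm long, above it a dark grey cap 45 mm tall of the same diameter; 60 to 150 g. Stands in the tray; the three bottles swap places and differ only in the length of the white body. Origin: centre of its underside, z up to its cap
- bottle_middle: the middle bottle: upright rigid cylinder 30 mm in diameter, 115 mm tall: a white body 70 mm long, above it a dark grey cap 45 mm tall of the same diameter; 60 to 150 g. Stands in the tray; the three bottles swap places and differ only in the length of the white body. Origin: centre of its underside, z up to its cap
- bottle_long: the long bottle: upright rigid cylinder 30 mm in diameter, 135 mm tall: a white body 90 mm long, above it a dark grey cap 45 mm tall of the same diameter; 60 to 150 g. Stands in the tray; the three bottles swap places and differ only in the length of the white body. Origin: centre of its underside, z up to its cap
- dishes_a: a stack of two petri dishes in the tray, 90 mm wide, 30 mm high; origin: centre of the underside. Leave alone
- dishes_b: as dishes_a, the other stack in the tray. Leave alone
There are look-alikes about, which are no part of the job. What is shaped like the bottle_short but green, purple or red is not meant.

How it is judged:
By the outcome, as a careful person would: the job done as asked, in the order asked, and still so for the second after the job is handed in, with the robot touching nothing.
It also fails if it takes over 72 s, if anything falls off the work surface, if the arm or the gripper's body presses on something with over 40 N, if the wrist force passes 120 N, or if a joint passes its speed limit or range.

## Robot

A 6-joint arm with a two-finger parallel gripper is mounted at the origin on the work surface. World frame = base frame: x ahead of the robot, y to its left, z up, the work surface at z = 0. Lengths are in m, angles in rad, forces in N, time in s.
With the tool pointing down it reaches from about 0.425 to 0.95 m from the base axis. Payload 3.5 kg.
Tool frame: the origin (TCP) lies at the very end of the fingers, on their centre line; the grasp point (between the pads) lies 19 mm behind it; z points along the fingers, y is the line along which they close (so a half turn about z gives the same grasp; the last joint's range is limited). The gripper opens to 85 mm and grips with 20 to 120 N. Pads are 22 mm wide; open, the fingers measure 114 mm over their backs; the gripper's body (76 mm by 85 mm) begins 54 mm behind the grasp point. The pads swing forward as they close: fully open they stand 13 mm farther back than shut.
Start: joints at [1.055, 0.286, 1.577, -0, 1.279, -0.15], TCP at [0.241, 0.63, 0.231] pointing down, gripper open.
Joint ranges: [-2.77, 2.77], [-0.9, 2.22], [0.21, 2.48], [-1.53, 4.67], [0.24, 2.81], [-2.84, 2.84]. Speed limits (rad/s): [2.79, 2.79, 3.14, 3.14, 3.14, 3.14].

## Interface

Orientations are given as a unit quaternion [x, y, z, w].
In Python, from plant import ctrl gives the robot as it stands.
- The arm moves only by the tool carry_out, never from a script. Its argument "deltas" is one flat list of numbers, 6 for each row, row after row: the shift along the tool's x, y, z in m, then the turn, a rotation vector about the tool's x, y, z in rad. A call has 1 to 5 rows; each row is the pose to reach, as a shift and turn from the pose commanded when the call began, along the tool's axes at that moment; what a row does not reach only later rows make up. A row lasts 1/8 s, in which the tool goes at most 62.5 mm and 10.7 degrees, less where a joint would pass 70% of its speed; a pose out of reach is approached as far as the arm can. A call with a gripper value outside its range is refused whole. "grip" is the opening in per cent of the stroke, from 0 (shut) to 100 (fully open), set as the call begins (left out, the last holds). The fingers move at their own pace and stop on an object; "grip_force" is the grip in N (left out, the last holds). Time passes only in rows, so rows that repeat a pose let the fingers close. It gives the time, the measured TCP pose, the force, the opening and the grip force at its end, in the units of the state.
- ctrl.get_state(): the state, without advancing time (a new reading comes with each control period).
- ctrl.read_camera(name): name is "side" or "top" or "wrist"; returns (picture, depth): 480x640x3 uint8, red, green, blue; 480x640 float32, m along the optical axis (not along the pixel's ray), 0 where there is no reading.
- ctrl.camera_model(name): a dict with "intrinsics" (3x3 intrinsics, pixels), "extrinsics" (4x4, takes a point from world to camera coordinates); the wrist camera has in their place "hand_eye" (4x4, takes a point from camera to tool coordinates, whose origin is the TCP and whose axes are the flange's). Camera axes: x right, y down, z forward; pixel columns grow to the right and rows downward; lengths in m; the calibration is good to about 2 mm. A picture is of the moment at which its call begins: read the wrist's pose just before it. camera_model takes no time and is no camera call.
- ctrl.sign_off(): hands the job in; it is judged then, once.
Trained networks look in the newest picture that a camera, given by its name, has taken for a name from the list of things; names that differ only in an ending like _2 or _b are one class to them, and where a whole thing is asked for, a point or a joint stands for the part that bears it (a point fixed in the world has none). Each returns a list of dicts, best first, with "score" (0 to 1); they miss things now and then, are a little off and sometimes report something else, mostly with a low value. They report only what shows in the picture. A call takes as long as a camera call. They do not tell look-alikes from the thing itself.
- ctrl.find_in(camera, query): "uv" ([column, row] in pixels, amid what is visible of it).
The state is a dict: "time": time; "qpos": joint angles; "dq": joint speeds; "joint_efforts": joint torques, N m; "eef_pos": TCP position; "tcp_rot": TCP orientation; "contact_force": force on the tool from outside, world axes, zero at the start; "wrist_torque": the same for the moment, N m; "opening": opening from 0.0 (shut) to 1.0 (fully open); "finger_force": force on a finger pad.
Only numpy, scipy, OpenCV 4.12 (cv2) and the standard library are available. Lean on these libraries where they do the work, as an engineer would, in place of code of your own. Each camera call takes 0.05 s, during which the arm holds its last target. There are 200 camera calls.

## Working session

There is one attempt and no reset: what is moved stays moved. The work goes in short steps, Python scripts to look and compute and a tool call to move; the robot and the scene stay as the last step left them, time stands still between calls to the robot, and variables do not carry over. Pictures are saved under pics/ and viewed, at most 10 in all, crops included, and the job is handed in when it is done.

Besides the shell and the picture viewer there is one more tool, called after ">>>" in YAML: its name, and indented under it one key for each argument. carry_out: Moves the arm, as the interface text tells. Its arguments: {"type":"object","properties":{"deltas":{"type":"array"},"grip":{"type":"number"},"grip_force":{"type":"number"}},"required":["deltas"]}

```bash
ls; mkdir -p pics; cat > h.py <<'E'
import numpy as np, cv2
from scipy.spatial.transform import Rotation as R
from plant import ctrl
def cam(name):
    s=ctrl.get_state(); im,d=ctrl.read_camera(name); m=ctrl.camera_model(name)
    K=np.array(m["intrinsics"])
    if "extrinsics" in m: T=np.linalg.inv(np.array(m["extrinsics"]))
    else:
        W=np.eye(4); W[:3,:3]=R.from_quat(s["tcp_rot"]).as_matrix(); W[:3,3]=s["eef_pos"]; T=W@np.array(m["hand_eye"])
    return im,d,K,T
def cloud(d,K,T):
    v,u=np.mgrid[:480,:640]; P=np.stack([(u-K[0,2])/K[0,0]*d,(v-K[1,2])/K[1,1]*d,d],-1)
    P=P@T[:3,:3].T+T[:3,3]; P[d<=0]=np.nan; return P
E
python3 - <<'E'
from h import *
print(ctrl.get_state())
for n in ("top","side"):
    im,d,K,T=cam(n); cv2.imwrite(f"pics/{n}0.png",im[...,::-1]); np.savez(f"{n}0.npz",im=im,d=d,K=K,T=T)
    P=cloud(d,K,T); print(n,T.round(3).tolist(),K.round(1).tolist())
    for q in ["sleeve","head","rod","stand","tray","bottle_short","bottle_middle","bottle_long","dishes_a"]:
        for r in ctrl.find_in(n,q)[:4]:
            u,v=map(int,np.round(r["uv"])); print(q,round(r["score"],2),u,v,P[min(v,479),min(u,639)].round(3))
E
```

```text
pics
{'time': 0.0, 'qpos': array([ 1.05502363e+00,  2.87149927e-01,  1.57819893e+00,  4.29650702e-05,
        1.27856203e+00, -1.50045294e-01]), 'dq': array([-0.00068586, -0.00179485, -0.00041621,  0.00034978,  0.00049282,
        0.00042958]), 'joint_efforts': array([ 2.53840284e-03, -4.05977225e+01, -2.92632312e+01, -5.43109707e-05,
        5.85250804e-03,  9.43038202e-06]), 'eef_pos': array([0.24106372, 0.62978494, 0.22994578]), 'tcp_rot': array([ 1.81852257e-01,  9.83325182e-01, -1.08875391e-03, -3.98226812e-04]), 'contact_force': array([-0.45117914, -0.43432716,  0.09704067]), 'wrist_torque': array([ 0.01370051, -0.02236972, -0.03736591]), 'finger_force': 0.0, 'opening': 0.9989555863831199}
top [[-0.012, -0.993, 0.116, 0.451], [-1.0, 0.012, -0.001, 0.007], [-0.0, -0.116, -0.993, 0.997], [0.0, 0.0, 0.0, 1.0]] [[443.2, 0.0, 326.0], [0.0, 443.2, 241.0], [0.0, 0.0, 1.0]]
sleeve 0.75 271 191 [0.656 0.115 0.123]
head 0.85 294 239 [0.561 0.071 0.103]
head 0.52 453 243 [ 0.559 -0.28   0.004]
rod 0.55 132 285 [0.47  0.368 0.169]
stand 0.96 159 289 [nan nan nan]
tray 0.75 453 243 [ 0.559 
[... 622 characters left out ...]
]
sleeve 0.73 441 302 [ 0.629 -0.289  0.085]
sleeve 0.16 226 201 [0.464 0.366 0.022]
head 0.93 318 229 [0.563 0.04  0.083]
rod 0.77 218 161 [0.464 0.368 0.146]
rod 0.49 480 359 [ 0.626 -0.399  0.034]
stand 0.61 228 200 [0.472 0.369 0.02 ]
tray 0.88 410 348 [nan nan nan]
bottle_short 0.98 279 328 [ 0.351 -0.15   0.061]
bottle_short 0.89 289 297 [ 0.404 -0.097  0.068]
bottle_short 0.75 364 299 [ 0.523 -0.188  0.069]
bottle_short 0.74 400 233 [ 0.73  -0.06   0.061]
bottle_middle 0.9 441 301 [ 0.63  -0.287  0.085]
bottle_long 0.62 437 357 [ 0.521 -0.382  0.101]
bottle_long 0.51 478 359 [ 0.623 -0.398  0.034]
dishes_a 0.8 481 358 [ 0.629 -0.399  0.034]
dishes_a 0.69 410 290 [ 0.642 -0.196  0.033]
```

View pics/top0.png

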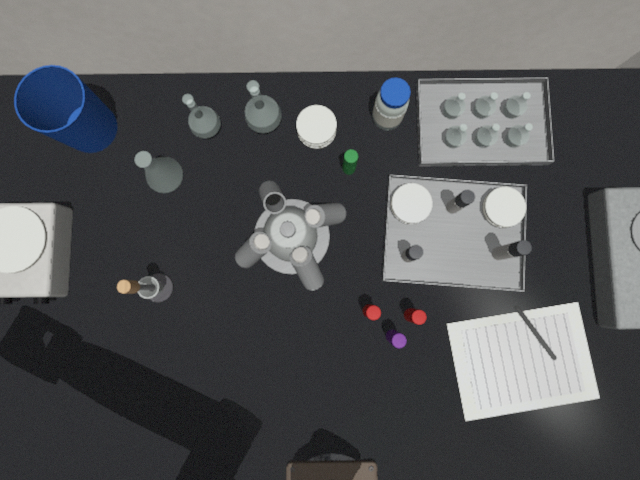

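View pics/side0.png

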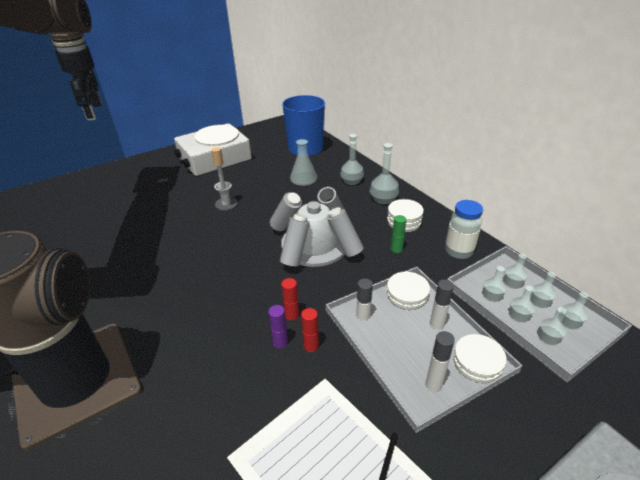

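The top view shows the head's knob at (288,230), its open sleeve at (273,203) and three capped sleeves. The rod handle is at (124,287). In the tray are the short bottle (414,253), middle (463,200) and long (518,249). The red, purple and green ones are look-alikes.

```bash
cat > fit.py <<'E'
from h import *
from scipy.optimize import least_squares
def head_fit(P,x0):
    """P: Nx3 points near head; fit x,y,yaw with 4 cylinder surfaces r=23"""
    P=P[(np.hypot(P[:,0]-x0[0],P[:,1]-x0[1])<.15)&(P[:,2]>.03)&(P[:,2]<.14)]
    def res(p):
        out=[]
        for k in range(4):
            a=p[2]+k*np.pi/2; e=np.array([np.cos(a),np.sin(a),0]); m=np.array([p[0],p[1],.115])+.06*e; z=-.5*e+np.array([0,0,np.sqrt(.75)])
            w=P-m; t=w@z; r=np.linalg.norm(w-t[:,None]*z,axis=1); dd=np.abs(r-.023)
            dd[(t>0)|(t<-.1)]=.05; out.append(dd)
        return np.minimum(np.min(out,0),.012)
    best=min((least_squares(res,[x0[0],x0[1],a],loss="soft_l1",f_scale=.002,x_scale=[.01,.01,.1],diff_step=1e-4) for a in np.arange(-.8,.8,.2)),key=lambda s:s.cost)
    return best.x,best.cost,len(P),np.mean(res(best.x)<.003)
def axis_fit(P,r,p0):
    """vertical-ish cylinder radius r: x,y at mean z, tilt"""
    z0=np.mean(P[:,2])
    def res(p):
        c=p[:2]+np.outer(P[:,2]-z0,p[2:]); return np.hypot(*(P[:,:2]-c).T)-r
    s=least_squares(res,[*p0,0,0],loss="soft_l1",f_scale=.001); return s.x,z0,len(P),np.sqrt(np.mean(s.fun**2))
E
python3 - <<'E'
from fit import *
for n in ("top","side"):
    f=np.load(n+"0.npz"); P=cloud(f["d"],f["K"],f["T"]); im=f["im"].astype(int)
    Q=P.reshape(-1,3); Q=Q[~np.isnan(Q[:,0])]
    print(n,"head",head_fit(Q,[.56,.065]))
    S=Q[(abs(Q[:,0]-.465)<.06)&(abs(Q[:,1]-.368)<.06)]
    H=S[(S[:,2]>.13)&(S[:,2]<.2)]; print(" handle",len(H),np.nanmedian(H,0).round(4),H[:,2].max(), "zmax")
    B=H[H[:,2]<.170]
    if len(B)>10: print("  axis",axis_fit(B,.013,B.mean(0)[:2]))
    T=H[H[:,2]>.17]; print("  top",len(T),T.mean(0) if len(T) else 0)
    F=S[(S[:,2]<.012)&(S[:,2]>.004)]; print(" foot",len(F),F.mean(0), F.min(0),F.max(0))
    for nm,c,h in (("short",(.523,-.18),.098),("mid",(.628,-.28),.118),("long",(.523,-.38),.138)):
        b=Q[(np.hypot(Q[:,0]-c[0],Q[:,1]-c[1])<.045)&(Q[:,2]>.05)]; t=b[b[:,2]>h-.006]
        sd=b[b[:,2]<h-.006]
        print(nm,"ztop",np.percentile(b[:,2],98).round(4),"topc",((t.min(0)+t.max(0))/2).round(4),len(t))
        if len(sd)>15: print("   axis",axis_fit(sd,.015,c))
E
```

```text
top head (array([ 0.58077977,  0.08261214, -1.12480928]), np.float64(0.06185606398753787), 5114, np.float64(0.3605788032850997))
 handle 275 [0.4684 0.3727 0.1747] 0.17962770684716178 zmax
  axis (array([ 0.46904149,  0.3801647 , -0.0080834 ,  0.00191888]), np.float64(0.15189789832715844), 108, np.float64(0.0005504334884299726))
  top 167 [0.46889078 0.37818582 0.17623958]
 foot 449 [0.46659777 0.36676499 0.00664905] [0.40537672 0.30930289 0.00402318] [0.52268258 0.42768067 0.01162192]
short ztop 0.1022 topc [ 0.5336 -0.1774  0.0981] 169
   axis (array([ 0.53351584, -0.17755462, -0.00535588,  0.00227622]), np.float64(0.07219359968405985), 53, np.float64(0.00027281857450810903))
mid ztop 0.1219 topc [ 0.6422 -0.2816  0.1183] 177
   axis (array([ 6.42866096e-01, -2.82084171e-01, -5.29318222e-04,  3.25408220e-03]), np.float64(0.08204759993680485), 145, np.float64(0.0004833268700025051))
long ztop 0.1416 topc [ 0.5354 -0.3793  0.1377] 200
   axis (array([ 5.36053170e-01, -3.80545323e-01, -2.64707293e-04,  2.41499935e-03]), np.float64(0.09210253946144217), 235, np.float64(0.00058782747435
[... 395 characters left out ...]
6615894 0.37288465 0.00648252] [0.43606979 0.34701935 0.00416549] [0.49826347 0.4077397  0.01173983]
short ztop 0.0996 topc [ 0.5323 -0.177   0.0967] 149
   axis (array([ 0.53306196, -0.17570964, -0.00797659, -0.01089088]), np.float64(0.07135741285040995), 219, np.float64(0.0008190569550667348))
mid ztop 0.1195 topc [ 0.6406 -0.2816  0.1164] 165
   axis (array([ 6.42682368e-01, -2.80412967e-01, -4.82843554e-03, -5.23426799e-04]), np.float64(0.08193336031795202), 357, np.float64(0.000850249532428266))
long ztop 0.1392 topc [ 0.535  -0.3797  0.1363] 249
   axis (array([ 0.53588293, -0.37868011, -0.00064357, -0.00071331]), np.float64(0.09223249476700635), 564, np.float64(0.0006703955120233241))
```

```bash
cat >> h.py <<'E'
def frame(yaw_y,lean=0.,az=0.):
    """tool rotation: z = down, leaned by `lean` toward azimuth az; y horizontal-ish at yaw_y"""
    z=np.array([np.sin(lean)*np.cos(az),np.sin(lean)*np.sin(az),-np.cos(lean)])
    y=np.array([np.cos(yaw_y),np.sin(yaw_y),0]); y-=z*(y@z); y/=np.linalg.norm(y)
    return np.stack([np.cross(y,z),y,z],1)
def delta(p,M,p0=None,M0=None):
    if p0 is None:
        s=ctrl.get_state(); p0=s["eef_pos"]; M0=R.from_quat(s["tcp_rot"]).as_matrix()
    return np.r_[M0.T@(np.array(p)-p0), R.from_matrix(M0.T@M).as_rotvec()]
HEAD=np.array([.580,.083]); YAW=.448; YT=YAW-np.pi/2
e=np.array([np.cos(YAW),np.sin(YAW),0]); AX=-.5*e+np.array([0,0,np.sqrt(.75)]); MOUTH=np.r_[HEAD,.115]+.06*e
E
python3 - <<'E'
from h import *
print(delta([.469,.380,.235],frame(YT)).round(4), np.degrees(YT), MOUTH, AX)
E
```

```text
[-0.3021 -0.1524 -0.0037 -0.      0.      2.3278] -64.33149077813913 [0.63407891 0.10898983 0.115     ] [-0.45065762 -0.21658189  0.8660254 ]
```

>>> carry_out:
  deltas: [-0.054,-0.027,0,0,0,0.18,-0.108,-0.054,0,0,0,0.36,-0.162,-0.081,0,0,0,0.54,-0.216,-0.108,0,0,0,0.72,-0.27,-0.136,0,0,0,0.9]

```text
time: 1.62
eef_pos: [0.4461, 0.4053, 0.2317]
tcp_rot: [0.594, 0.805, 0.0, 0.0]
contact_force: [0.4, -0.9, 0.3]
opening: 1.0
finger_force: 0.0
```

>>> carry_out:
  deltas: [0,0,0,0,0,0.18,0,0,0,0,0,0.36,0,0,0,0,0,0.54,0,0,0,0,0,0.72,0,0,0,0,0,0.9]

```text
time: 2.25
eef_pos: [0.4449, 0.4067, 0.2314]
tcp_rot: [0.885, 0.466, 0.0, -0.0]
contact_force: [0.9, 1.0, 0.5]
opening: 0.999
finger_force: 0.0
```

```bash
python3 - <<'E'
from h import *
s=ctrl.get_state(); print(s["time"],s["eef_pos"],s["qpos"].round(2))
print(delta([.469,.380,.235],frame(YT)).round(4))
E
```

```text
2.25 [0.44493394 0.40674368 0.23143915] [0.57 0.13 1.76 0.   1.25 1.17]
[-8.400e-03  3.500e-02 -3.600e-03  0.000e+00 -2.000e-04  5.218e-01]
```

>>> carry_out:
  deltas: [-0.003,0.012,-0.001,0,0,0.18,-0.006,0.024,-0.002,0,0,0.36,-0.008,0.035,-0.004,0,0,0.52,-0.008,0.035,-0.004,0,0,0.522]

```text
time: 2.75
eef_pos: [0.4699, 0.3802, 0.2356]
tcp_rot: [0.974, 0.225, 0.0, -0.0]
contact_force: [-0.9, -0.2, 0.4]
opening: 1.001
finger_force: 0.0
```

```bash
python3 - <<'E'
from fit import *
s=ctrl.get_state(); print(s["time"],s["eef_pos"],s["qpos"].round(2))
im,d,K,T=cam("wrist"); cv2.imwrite("pics/w1.png",im[...,::-1]); np.savez("w1.npz",im=im,d=d,K=K,T=T)
P=cloud(d,K,T).reshape(-1,3); P=P[~np.isnan(P[:,0])]
S=P[np.hypot(P[:,0]-.469,P[:,1]-.38)<.05]
print(T.round(3).tolist())
t=S[S[:,2]>.170]; print(len(t),t.mean(0),((t.min(0)+t.max(0))/2)) if len(t) else print("none",S[:,2].max() if len(S) else 0)
b=S[(S[:,2]>.134)&(S[:,2]<.170)]
if len(b)>20: print(axis_fit(b,.013,[.469,.38]))
print(delta([.469,.380,.150],frame(YT)).round(4))
E
```

```text
2.75 [0.46989546 0.38020301 0.23563419] [0.51 0.13 1.75 0.   1.26 1.63]
[[0.438, -0.858, -0.269, 0.539], [-0.899, -0.418, -0.131, 0.413], [0.0, 0.299, -0.954, 0.379], [0.0, 0.0, 0.0, 1.0]]
34846 [0.48026031 0.38537572 0.30745485] [0.47066123 0.3803649  0.25336222]
(array([ 0.46809472,  0.37962539, -0.00247469, -0.00076429]), np.float64(0.15329092801852198), 472, np.float64(0.0001918537453449548))
[-0.0007  0.0002  0.0854 -0.0003 -0.0002  0.0077]
```

View pics/w1.png

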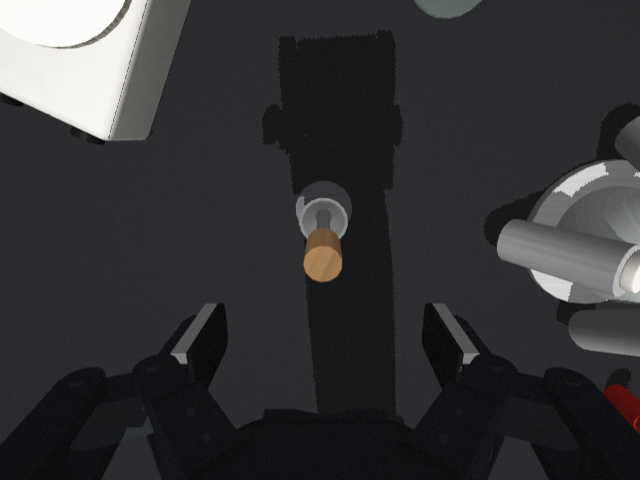

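The wrist view shows the rod handle at (323,260) between the open pads, and the stand's funnel at (323,215). The rod is upright, so I descend and grip.

>>> carry_out:
  deltas: [-0.002,0,0.03,0,0,0.008,-0.002,0,0.06,0,0,0.008,-0.002,0,0.085,0,0,0.008,-0.002,0,0.099,0,0,0.008,-0.002,0,0.099,0,0,0.008]

```text
time: 3.42
eef_pos: [0.4668, 0.3795, 0.1352]
tcp_rot: [0.975, 0.222, -0.001, 0.0]
contact_force: [0.4, 0.2, 1.3]
opening: 0.999
finger_force: 0.0
```

>>> carry_out:
  deltas: [0,0,0,0,0,0,0,0,0,0,0,0,0,0,0,0,0,0,0,0,0,0,0,0,0,0,0,0,0,0]
  grip: 15
  grip_force: 50

```text
time: 4.05
eef_pos: [0.468, 0.38, 0.1372]
tcp_rot: [0.975, 0.221, 0.001, -0.0]
contact_force: [0.2, 0.5, 3.4]
opening: 0.293
finger_force: 49.1
```

```bash
python3 - <<'E'
from h import *
s=ctrl.get_state(); print({k:s[k] for k in ("time","eef_pos","tcp_rot","contact_force","wrist_torque","opening","finger_force")})
np.savez("grasp.npz",p=s["eef_pos"],q=s["tcp_rot"])
E
```

```text
{'time': 4.05, 'eef_pos': array([0.46800561, 0.38000775, 0.13724792]), 'tcp_rot': array([ 9.75264304e-01,  2.21040624e-01,  6.72629529e-04, -3.57341715e-04]), 'contact_force': array([0.18351973, 0.54639882, 3.35994591]), 'wrist_torque': array([0.09192359, 0.08989127, 0.03834272]), 'opening': 0.29279702743619246, 'finger_force': 49.10086154937744}
```

>>> carry_out:
  deltas: [0,0,-0.02,0,0,0,0,0,-0.06,0,0,0,0,0,-0.11,0,0,0,0,0,-0.15,0,0,0,0,0,-0.165,0,0,0]

```text
time: 4.68
eef_pos: [0.4684, 0.38, 0.3055]
tcp_rot: [0.975, 0.221, 0.003, -0.001]
contact_force: [0.0, -0.1, -1.2]
opening: 0.29
finger_force: 49.3
```

```bash
python3 - <<'E'
from h import *
s=ctrl.get_state(); print({k:s[k] for k in ("time","eef_pos","qpos","contact_force","wrist_torque","opening","finger_force")})
print(delta(MOUTH+AX*.2,frame(YT,np.pi/6,YAW)).round(4))
E
```

```text
{'time': 4.675, 'eef_pos': array([0.46842557, 0.38004348, 0.30552758]), 'qpos': array([ 5.13647453e-01,  7.84135176e-02,  1.68017000e+00, -2.54925939e-04,
        1.37729310e+00,  1.63864460e+00]), 'contact_force': array([ 0.01079595, -0.08787532, -1.15686907]), 'wrist_torque': array([-0.01375696,  0.00144826, -0.06150512]), 'opening': 0.2902443026142107, 'finger_force': 49.277061223983765}
[-6.750e-02  3.162e-01  1.690e-02  4.000e-04  5.179e-01 -2.100e-03]
```

>>> carry_out:
  deltas: [-0.004,0.02,0,0,0.04,0,-0.012,0.06,0.002,0,0.1,0,-0.022,0.105,0.004,0,0.17,0,-0.034,0.155,0.006,0,0.25,0,-0.042,0.2,0.008,0,0.32,0]

```text
time: 5.3
eef_pos: [0.515, 0.1794, 0.2916]
tcp_rot: [0.963, 0.218, 0.155, -0.035]
contact_force: [0.4, 0.1, -0.2]
opening: 0.291
finger_force: 49.4
```

```bash
python3 - <<'E'
from h import *
s=ctrl.get_state(); print({k:s[k] for k in ("time","eef_pos","qpos","opening","finger_force")})
print(delta(MOUTH+AX*.2,frame(YT,np.pi/6,YAW)).round(4))
E
```

```text
{'time': 5.3, 'eef_pos': array([0.51501471, 0.17941597, 0.29155458]), 'qpos': array([ 0.09918285, -0.22250024,  2.01163435,  0.12317938,  1.05442841,
        1.17919104]), 'opening': 0.29110403345833363, 'finger_force': 49.35438394546509}
[-0.0228  0.1151 -0.004   0.0006  0.2044 -0.0019]
```

>>> carry_out:
  deltas: [-0.008,0.04,-0.001,0,0.07,0,-0.016,0.08,-0.003,0,0.14,0,-0.022,0.107,-0.004,0,0.19,0,-0.023,0.115,-0.004,0,0.204,-0.002,-0.023,0.115,-0.004,0,0.204,-0.002]

```text
time: 5.92
eef_pos: [0.5442, 0.0673, 0.2889]
tcp_rot: [0.942, 0.214, 0.252, -0.058]
contact_force: [0.7, 0.2, -0.3]
opening: 0.292
finger_force: 49.4
```

```bash
python3 - <<'E'
from fit import *
s=ctrl.get_state(); print({k:s[k] for k in ("time","eef_pos","qpos","opening","finger_force","contact_force")})
print(delta(MOUTH+AX*.14,frame(YT,np.pi/6,YAW)).round(4))
for n in ("wrist","side"):
    im,d,K,T=cam(n); cv2.imwrite(f"pics/{n}2.png",im[...,::-1]); np.savez(f"{n}2.npz",im=im,d=d,K=K,T=T)
    P=cloud(d,K,T).reshape(-1,3); P=P[~np.isnan(P[:,0])]
    print(n,head_fit(P,HEAD))
    # rod points: 12 mm shaft, below handle
    w=P-MOUTH; t=w@AX; r=np.linalg.norm(w-t[:,None]*AX,axis=1); S=P[(t>.07)&(t<.18)&(r<.03)]
    print(len(S), (S.mean(0)-MOUTH-AX*((S-MOUTH)@AX).mean()).round(4) if len(S) else 0)
E
```

```text
{'time': 5.925, 'eef_pos': array([0.54421627, 0.06730602, 0.28886859]), 'qpos': array([-0.20441983, -0.2976742 ,  2.1134556 ,  0.38605275,  0.93414434,
        0.74996655]), 'opening': 0.2915068479455531, 'finger_force': 49.4360089302063, 'contact_force': array([ 0.66620191,  0.22868522, -0.31476866])}
[-0.0011  0.0014  0.0601 -0.0001  0.0017 -0.0013]
wrist (array([ 0.58062177,  0.07830775, -1.10902878]), np.float64(0.14071948790088784), 10506, np.float64(0.2399581191699981))
896 [0.0049 0.003  0.0033]
side (array([0.57981919, 0.08317228, 0.44398968]), np.float64(0.03554732817873485), 4192, np.float64(0.5520038167938931))
164 [-0.0001 -0.0016 -0.0005]
```

View pics/wrist2.png

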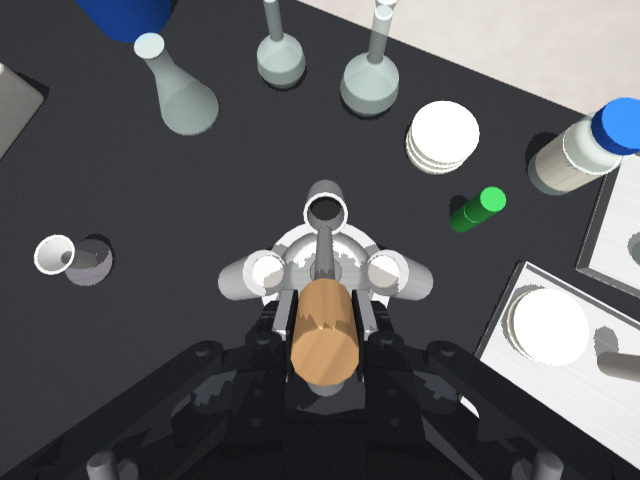

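The wrist view shows the open mouth at (326,210), with the rod shaft pointing into it and its foot near (324,235). I fit the rim precisely, then go down the axis.

```bash
cat >> fit.py <<'E'
def rim(P):
    w=P-MOUTH; t=w@AX; tv=np.array([-e[1],e[0],0]); xv=np.cross(tv,AX)
    a=w@xv; b=w@tv; r=np.hypot(a,b); k=(abs(t)<.004)&(r>.014)&(r<.03)
    s=least_squares(lambda p:np.clip(np.hypot(a[k]-p[0],b[k]-p[1])-.021,-.004,.004),[0,0],loss="soft_l1",f_scale=.001)
    return k.sum(),s.x.round(4),np.median(t[k]).round(4)  # offsets along outward-lean x, tangential
E
python3 - <<'E'
from fit import *
for n in ("wrist2","side2","top0","side0"):
    f=np.load(n+".npz"); P=cloud(f["d"],f["K"],f["T"]).reshape(-1,3); print(n,rim(P[~np.isnan(P[:,0])]))
E
```

```text
wrist2 (np.int64(509), array([ 0.0014, -0.0005]), np.float64(0.0009))
side2 (np.int64(97), array([-0.0011, -0.0007]), np.float64(-0.0003))
top0 (np.int64(161), array([ 0.0011, -0.0007]), np.float64(-0.0001))
side0 (np.int64(96), array([-0.001 , -0.0005]), np.float64(-0.0004))
```

>>> carry_out:
  deltas: [-0.001,0.001,0.015,0,0,0,-0.001,0.001,0.03,0,0,0,-0.001,0.001,0.045,0,0,0,-0.001,0.001,0.06,0,0,0,-0.001,0.001,0.06,0,0,0]

```text
time: 6.65
eef_pos: [0.5709, 0.0795, 0.2351]
tcp_rot: [0.942, 0.215, 0.251, -0.058]
contact_force: [0.5, 0.1, -1.0]
opening: 0.289
finger_force: 49.4
```

```bash
python3 - <<'E'
from fit import *
s=ctrl.get_state(); print({k:s[k] for k in ("time","eef_pos","qpos","opening","finger_force","contact_force")})
w=s["eef_pos"]-MOUTH; print("foot above rim",w@AX-.131,"off",(w-AX*(w@AX)).round(4))
E
```

```text
{'time': 6.65, 'eef_pos': array([0.57091624, 0.07952421, 0.2351    ]), 'qpos': array([-0.16570946, -0.17712092,  2.11560711,  0.40903961,  0.80843555,
        0.73160191]), 'opening': 0.28945329238680717, 'finger_force': 49.44098889827728, 'contact_force': array([ 0.45904241,  0.12717412, -1.04854655])}
foot above rim 0.007856113298762513 off [-0.0006  0.0006 -0.0002]
```

>>> carry_out:
  deltas: [0,0,0.012,0,0,0,0,0,0.025,0,0,0,0,0,0.038,0,0,0,0,0,0.048,0,0,0,0,0,0.05,0,0,0]

```text
time: 7.28
eef_pos: [0.5938, 0.0901, 0.1929]
tcp_rot: [0.942, 0.215, 0.252, -0.057]
contact_force: [-0.1, 1.0, -1.7]
opening: 0.296
finger_force: 49.4
```

>>> carry_out:
  deltas: [0,0,0.003,0,0,0,0,0,0.006,0,0,0,0,0,0.009,0,0,0,0,0,0.011,0,0,0,0,0,0.012,0,0,0]

```text
time: 7.9
eef_pos: [0.6001, 0.0923, 0.1871]
tcp_rot: [0.941, 0.216, 0.254, -0.057]
contact_force: [-13.9, -4.5, 15.1]
opening: 0.293
finger_force: 51.7
```

```bash
cat > st.py <<'E'
from fit import *
s=ctrl.get_state(); print({k:np.round(s[k],3) for k in ("time","eef_pos","opening","finger_force","contact_force")})
w=s["eef_pos"]-MOUTH; print("foot above rim",w@AX-.131,"off",(w-AX*(w@AX)).round(4),"axial F",s["contact_force"]@AX)
E
python3 st.py
```

```text
{'time': np.float64(7.9), 'eef_pos': array([0.6  , 0.092, 0.187]), 'opening': np.float64(0.293), 'finger_force': np.float64(51.653), 'contact_force': array([-13.913,  -4.495,  15.071])}
foot above rim -0.04965845378851737 off [0.0027 0.0009 0.0016] axial F 20.29506228424562
```

Firm contact at 49.7 mm depth, so the depth is 50 mm and the short bottle is the one. I ease the pressure, then withdraw.

>>> carry_out:
  deltas: [0,0,-0.005,0,0,0,0,0,-0.008,0,0,0,0,0,-0.009,0,0,0]

```text
time: 8.28
eef_pos: [0.5952, 0.0905, 0.1914]
tcp_rot: [0.942, 0.214, 0.253, -0.057]
contact_force: [-0.1, 0.3, -1.4]
opening: 0.297
finger_force: 49.5
```

```bash
python3 st.py; python3 - <<'E'
from fit import *
for n in ("wrist2","top0","side0"):
    f=np.load(n+".npz"); P=cloud(f["d"],f["K"],f["T"]).reshape(-1,3); P=P[~np.isnan(P[:,0])]
    w=P-MOUTH; t=w@AX; r=np.linalg.norm(w-t[:,None]*AX,axis=1); k=(r<.014)&(t<-.01)&(t>-.11); print(n,k.sum(),np.percentile(t[k],[0,5,20,50]) if k.any() else 0)
E
```

```text
{'time': np.float64(8.275), 'eef_pos': array([0.595, 0.09 , 0.191]), 'opening': np.float64(0.297), 'finger_force': np.float64(49.457), 'contact_force': array([-0.098,  0.3  , -1.39 ])}
foot above rim -0.04331467365680941 off [0.0006 0.0005 0.0004] axial F -1.2248024335357084
wrist2 406 [-0.05145978 -0.05009539 -0.04957707 -0.04881689]
top0 94 [-0.05358835 -0.05183335 -0.05046317 -0.04918549]
side0 0 0
```

>>> carry_out:
  deltas: [0,0,0.004,0,0,0,0,0,0.007,0,0,0,0,0,0.008,0,0,0,0,0,0.008,0,0,0,0,0,0.008,0,0,0]

```text
time: 8.9
eef_pos: [0.5992, 0.0922, 0.1867]
tcp_rot: [0.942, 0.215, 0.253, -0.057]
contact_force: [-10.1, -3.1, 10.7]
opening: 0.291
finger_force: 51.3
```

>>> carry_out:
  deltas: [0,0,0,0,0,0,0,0,0,0,0,0,0,0,0,0,0,0,0,0,-0.004,0,0,0]

```text
time: 9.4
eef_pos: [0.5972, 0.0913, 0.1882]
tcp_rot: [0.942, 0.214, 0.253, -0.057]
contact_force: [-0.0, -0.3, -1.6]
opening: 0.291
finger_force: 49.5
```

>>> carry_out:
  deltas: [0,0,-0.012,0,0,0,0,0,-0.035,0,0,0,0,0,-0.065,0,0,0,0,0,-0.095,0,0,0,0,0,-0.11,0,0,0]

```text
time: 10.02
eef_pos: [0.5475, 0.0672, 0.2854]
tcp_rot: [0.941, 0.214, 0.254, -0.056]
contact_force: [-0.5, -0.8, -1.3]
opening: 0.291
finger_force: 49.5
```

```bash
python3 st.py; python3 - <<'E'
from fit import *
g=np.load("grasp.npz"); print(g["p"]); print(delta(g["p"]+[0,0,.165],frame(YT)).round(4))
im,d,K,T=cam("wrist"); np.savez("w3.npz",im=im,d=d,K=K,T=T); cv2.imwrite("pics/w3.png",im[...,::-1])
s=ctrl.get_state(); M=R.from_quat(s["tcp_rot"]).as_matrix(); P=cloud(d,K,T).reshape(-1,3); P=P[~np.isnan(P[:,0])]
L=(P-s["eef_pos"])@M
# shaft direction in tool frame from shaft points
S=L[(np.hypot(L[:,0],L[:,1])<.025)&(L[:,2]>.02)&(L[:,2]<.12)]; print(len(S), np.polyfit(S[:,2],S[:,0],1),np.polyfit(S[:,2],S[:,1],1))
f=np.load("wrist2.npz")
E
```

```text
{'time': np.float64(10.025), 'eef_pos': array([0.547, 0.067, 0.285]), 'opening': np.float64(0.291), 'finger_force': np.float64(49.494), 'contact_force': array([-0.49 , -0.755, -1.256])}
foot above rim 0.06462487663426433 off [0.0015 0.0006 0.001 ] axial F -0.7033051878905026
[0.46800561 0.38000775 0.13724792]
[ 6.390e-02 -3.163e-01  1.670e-02  2.700e-03 -5.263e-01 -2.000e-04]
859 [-0.00235965  0.0047453 ] [-0.00312931  0.00067701]
```

>>> carry_out:
  deltas: [0.004,-0.02,0,0,-0.03,0,0.012,-0.06,0.002,0,-0.1,0,0.021,-0.105,0.004,0,-0.17,0,0.031,-0.155,0.006,0,-0.25,0,0.04,-0.2,0.01,0,-0.33,0]

```text
time: 10.7
eef_pos: [0.496, 0.2669, 0.2939]
tcp_rot: [0.971, 0.221, 0.093, -0.021]
contact_force: [1.1, -0.3, -1.4]
opening: 0.295
finger_force: 49.4
```

```bash
cat > back.py <<'E'
from h import *
g=np.load("grasp.npz"); s=ctrl.get_state(); print(s["eef_pos"].round(4),s["contact_force"].round(1)); print(delta(g["p"]+[0,0,.165],frame(YT)).round(4))
E
python3 back.py
```

```text
[0.496  0.2669 0.2939] [ 1.1 -0.3 -1.4]
[ 0.0249 -0.1141 -0.0037  0.0008 -0.1913 -0.    ]
```

>>> carry_out:
  deltas: [0.009,-0.04,-0.001,0,-0.07,0,0.018,-0.08,-0.003,0,-0.14,0,0.023,-0.107,-0.004,0,-0.18,0,0.025,-0.114,-0.004,0,-0.191,0,0.025,-0.114,-0.004,0,-0.191,0]

```text
time: 11.32
eef_pos: [0.4687, 0.3781, 0.302]
tcp_rot: [0.975, 0.222, 0.001, 0.0]
contact_force: [0.6, -0.7, -0.8]
opening: 0.295
finger_force: 49.5
```

>>> carry_out:
  deltas: [0,0,0,0,0,0]

```text
time: 11.45
eef_pos: [0.4689, 0.3772, 0.3027]
tcp_rot: [0.975, 0.221, 0.001, 0.0]
contact_force: [-0.4, -0.1, -1.7]
opening: 0.295
finger_force: 49.5
```

```bash
python3 back.py; python3 - <<'E'
from fit import *
s=ctrl.get_state(); M=R.from_quat(s["tcp_rot"]).as_matrix()
im,d,K,T=cam("wrist"); P=cloud(d,K,T).reshape(-1,3); P=P[~np.isnan(P[:,0])]
# stand tube below z .042 outer; funnel rim ring
k=(np.hypot(P[:,0]-.468,P[:,1]-.379)<.035)&(abs(P[:,2]-.064)<.004); Q=P[k]
f=least_squares(lambda p:np.hypot(Q[:,0]-p[0],Q[:,1]-p[1])-p[2],[.468,.379,.021],loss="soft_l1",f_scale=.001); print("funnel",len(Q),f.x)
L=P[(np.hypot(P[:,0]-s["eef_pos"][0],P[:,1]-s["eef_pos"][1])<.02)&(P[:,2]>s["eef_pos"][2]-.128)&(P[:,2]<s["eef_pos"][2]-.03)]
print("shaft",len(L),axis_fit(L,.006,s["eef_pos"][:2]) if len(L)>20 else 0)
E
```

```text
[0.4689 0.3772 0.3027] [-0.4 -0.1 -1.7]
[ 0.0004 -0.003   0.0005  0.0011 -0.0026 -0.0014]
funnel 566 [0.46915371 0.37998204 0.02048481]
shaft 763 (array([ 0.46963326,  0.37655972, -0.00300567, -0.00293861]), np.float64(0.23369387046643889), 763, np.float64(0.00016984598425298975))
```

>>> carry_out:
  deltas: [0,-0.003,0.025,0,0,0,0.001,-0.003,0.055,0,0,0,0.001,-0.003,0.085,0,0,0,0.001,-0.003,0.1,0,0,0,0.001,-0.003,0.1,0,0,0]

```text
time: 12.12
eef_pos: [0.4683, 0.3805, 0.2022]
tcp_rot: [0.975, 0.222, 0.001, 0.0]
contact_force: [0.2, -0.6, -0.7]
opening: 0.292
finger_force: 49.5
```

```bash
python3 back.py; python3 - <<'E'
from fit import *
s=ctrl.get_state()
im,d,K,T=cam("wrist"); cv2.imwrite("pics/w4.png",im[...,::-1]); P=cloud(d,K,T).reshape(-1,3); P=P[~np.isnan(P[:,0])]
k=(np.hypot(P[:,0]-.468,P[:,1]-.379)<.035)&(abs(P[:,2]-.064)<.004); Q=P[k]
f=least_squares(lambda p:np.hypot(Q[:,0]-p[0],Q[:,1]-p[1])-p[2],[.468,.379,.021],loss="soft_l1",f_scale=.001); print("funnel",len(Q),f.x)
L=P[(np.hypot(P[:,0]-s["eef_pos"][0],P[:,1]-s["eef_pos"][1])<.015)&(P[:,2]>s["eef_pos"][2]-.12)&(P[:,2]<s["eef_pos"][2]-.03)]
print("shaft",len(L),axis_fit(L,.006,s["eef_pos"][:2]) if len(L)>20 else 0)
E
```

```text
[0.4683 0.3805 0.2022] [ 0.2 -0.6 -0.7]
[-0.0004  0.0004 -0.1001  0.001  -0.0008 -0.0012]
funnel 849 [0.46888835 0.37995017 0.02052174]
shaft 728 (array([ 0.46889466,  0.37985788, -0.00197686, -0.0023955 ]), np.float64(0.13587220730970578), 728, np.float64(0.00018189427853658013))
```

>>> carry_out:
  deltas: [0,0,0.01,0,0,0,0,0,0.02,0,0,0,0,0,0.03,0,0,0,0,0,0.04,0,0,0,0,0,0.048,0,0,0]

```text
time: 12.8
eef_pos: [0.4686, 0.3812, 0.1541]
tcp_rot: [0.975, 0.222, 0.001, 0.0]
contact_force: [0.4, -0.2, -0.8]
opening: 0.293
finger_force: 49.5
```

>>> carry_out:
  deltas: [0,0,0.005,0,0,0,0,0,0.01,0,0,0,0,0,0.013,0,0,0,0,0,0.016,0,0,0,0,0,0.016,0,0,0]

```text
time: 13.42
eef_pos: [0.4687, 0.3813, 0.139]
tcp_rot: [0.975, 0.222, 0.001, 0.0]
contact_force: [-0.6, -0.0, -1.1]
opening: 0.29
finger_force: 49.5
```

```bash
python3 back.py
```

```text
[0.4687 0.3813 0.139 ] [-0.6 -0.  -1.1]
[-0.0008  0.001  -0.1633  0.0009 -0.0026 -0.0004]
```

>>> carry_out:
  deltas: [0,0,0.001,0,0,0,0,0,0.002,0,0,0,0,0,0.003,0,0,0]

```text
time: 13.8
eef_pos: [0.4693, 0.3816, 0.1373]
tcp_rot: [0.975, 0.222, 0.002, -0.0]
contact_force: [-0.3, -1.6, 4.7]
opening: 0.29
finger_force: 49.7
```

>>> carry_out:
  deltas: [0,0,0,0,0,0,0,0,0,0,0,0,0,0,0,0,0,0]
  grip: 75

```text
time: 14.18
eef_pos: [0.4688, 0.3813, 0.1361]
tcp_rot: [0.975, 0.222, 0.002, 0.0]
contact_force: [-0.5, 0.2, -0.1]
opening: 0.745
finger_force: 0.0
```

>>> carry_out:
  deltas: [0,0,-0.015,0,0,0,0,0,-0.04,0,0,0,0,0,-0.075,0,0,0,0,0,-0.105,0,0,0,0,0,-0.115,0,0,0]

```text
time: 14.8
eef_pos: [0.4696, 0.382, 0.255]
tcp_rot: [0.975, 0.222, 0.004, -0.001]
contact_force: [0.2, 0.1, -0.2]
opening: 0.752
finger_force: 0.0
```

```bash
python3 - <<'E'
from fit import *
s=ctrl.get_state(); print(s["eef_pos"],s["qpos"].round(2),s["opening"])
im,d,K,T=cam("wrist"); P=cloud(d,K,T).reshape(-1,3); P=P[~np.isnan(P[:,0])]
b=P[(np.hypot(P[:,0]-.469,P[:,1]-.38)<.04)&(P[:,2]>.134)&(P[:,2]<.170)]
if len(b)>20: print(axis_fit(b,.013,[.469,.38]))
t=P[(np.hypot(P[:,0]-.469,P[:,1]-.38)<.014)&(P[:,2]<.2)]; print("top z",np.percentile(t[:,2],95))
print(delta([.533,-.177,.26],frame(YT)).round(4))
E
```

```text
[0.46963473 0.38195985 0.25504483] [ 0.52  0.11  1.74 -0.    1.29  1.64] 0.7524278207683408
(array([ 0.46971447,  0.3809722 , -0.00115549, -0.00117168]), np.float64(0.15333477778307403), 361, np.float64(0.0001940683399785573))
top z 0.1776266374148726
[-1.847e-01  5.313e-01 -6.400e-03  4.000e-04 -8.500e-03 -2.000e-04]
```

>>> carry_out:
  deltas: [-0.013,0.04,0,0,0,0,-0.033,0.095,0,0,0,0,-0.054,0.155,-0.003,0,-0.004,0,-0.075,0.215,-0.006,0,-0.008,0,-0.095,0.27,-0.006,0,-0.008,0]

```text
time: 15.48
eef_pos: [0.4992, 0.0949, 0.2561]
tcp_rot: [0.975, 0.222, -0.003, 0.001]
contact_force: [0.1, -0.1, 0.3]
opening: 0.756
finger_force: 0.0
```

>>> carry_out:
  deltas: [-0.02,0.055,0,0,0,0,-0.04,0.115,0,0,0,0,-0.06,0.175,0,0,0,0,-0.08,0.23,0,0,0,0,-0.09,0.26,0,0,0,0]

```text
time: 16.1
eef_pos: [0.5303, -0.1793, 0.2562]
tcp_rot: [0.975, 0.221, -0.003, 0.0]
contact_force: [0.8, 0.4, -0.8]
opening: 0.748
finger_force: 0.0
```

>>> carry_out:
  deltas: [0,0,0,0,0,0]

```text
time: 16.23
eef_pos: [0.5304, -0.1784, 0.2561]
tcp_rot: [0.975, 0.22, -0.003, 0.0]
contact_force: [-0.1, 1.1, 0.2]
opening: 0.749
finger_force: 0.0
```

```bash
python3 - <<'E'
from fit import *
s=ctrl.get_state(); print(s["time"],s["eef_pos"],s["qpos"].round(2),s["opening"])
im,d,K,T=cam("wrist"); cv2.imwrite("pics/w5.png",im[...,::-1]); P=cloud(d,K,T).reshape(-1,3); P=P[~np.isnan(P[:,0])]
b=P[(np.hypot(P[:,0]-.533,P[:,1]+.177)<.035)&(P[:,2]>.04)&(P[:,2]<.13)]; print(len(b),b[:,2].max())
a,z0,n,r=axis_fit(b[b[:,2]<.092],.015,[.533,-.177]); print(a,z0,n,r)
t=b[b[:,2]>np.percentile(b[:,2],98)-.006]; print(np.median(t[:,2]),(t.min(0)+t.max(0))/2)
print(delta([a[0],a[1],.0685],frame(YT)).round(4))
E
```

```text
16.225 [ 0.53043995 -0.17839399  0.25612419] [-0.5   0.02  1.83 -0.    1.3   0.62] 0.74881597153037
1058 0.1011943499203764
[ 5.33254954e-01 -1.77288578e-01 -3.29296787e-03 -5.28549250e-04] 0.068324859530421 246 0.00017110551241327043
0.09869658611114515 [ 0.53376295 -0.17704423  0.09799694]
[ 0.0036  0.0019  0.1878 -0.0018  0.0064 -0.0024]
```

View pics/w5.png

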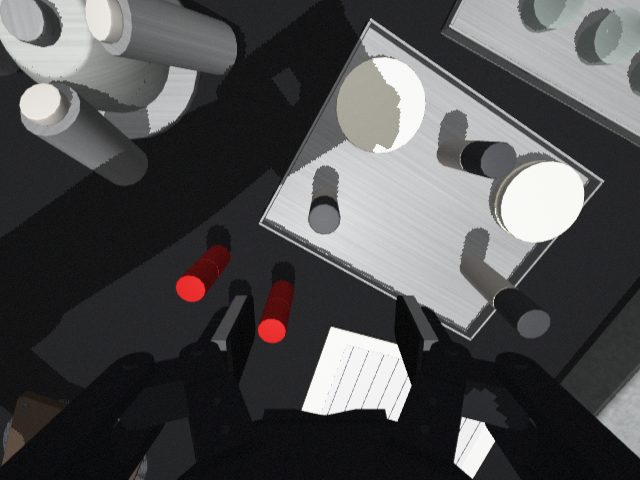

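The wrist view shows the short bottle's cap at (324,215), upright, with the red look-alikes well clear of the fingers. I go down on it.

>>> carry_out:
  deltas: [0.001,0.001,0.03,0,0.006,-0.002,0.003,0.002,0.08,-0.002,0.006,-0.002,0.004,0.002,0.13,-0.002,0.006,-0.002,0.004,0.002,0.165,-0.002,0.006,-0.002,0.004,0.002,0.175,-0.002,0.006,-0.002]

```text
time: 16.9
eef_pos: [0.5327, -0.1745, 0.0796]
tcp_rot: [0.975, 0.224, -0.002, -0.001]
contact_force: [-0.4, -0.2, 0.8]
opening: 0.745
finger_force: 0.0
```

```bash
python3 - <<'E'
from h import *
s=ctrl.get_state(); print(s["eef_pos"],s["contact_force"].round(1))
print(delta([.5333,-.1772,.067],frame(YT)).round(4))
E
```

```text
[ 0.53273573 -0.1744502   0.07956135] [-0.4 -0.2  0.8]
[-0.0007  0.0028  0.0126 -0.0027  0.0027  0.0035]
```

>>> carry_out:
  deltas: [0,0.001,0.007,0,0,0,0,0.002,0.012,0,0,0,0,0.002,0.012,0,0,0]

```text
time: 17.27
eef_pos: [0.5364, -0.1793, 0.0717]
tcp_rot: [0.975, 0.223, 0.001, 0.002]
contact_force: [-0.5, -0.5, 0.0]
opening: 0.75
finger_force: 0.0
```

>>> carry_out:
  deltas: [0,0,0,0,0,0,0,0,0,0,0,0,0,0,0,0,0,0,0,0,0,0,0,0]
  grip: 20
  grip_force: 50

```text
time: 17.77
eef_pos: [0.5361, -0.179, 0.0715]
tcp_rot: [0.975, 0.223, 0.001, 0.001]
contact_force: [-0.4, 1.1, 5.6]
opening: 0.338
finger_force: 49.2
```

```bash
python3 - <<'E'
from h import *
s=ctrl.get_state(); print(s["eef_pos"],s["tcp_rot"],s["contact_force"].round(1),s["opening"],s["finger_force"])
E
```

```text
[ 0.53610838 -0.17901318  0.07153074] [0.97484444 0.2228793  0.0011249  0.00136472] [-0.4  1.1  5.6] 0.33823665824077415 49.21723186969757
```

>>> carry_out:
  deltas: [0,0,-0.015,0,0,0,0,0,-0.05,0,0,0,0,0,-0.1,0,0,0,0,0,-0.15,0,0,0,0,0,-0.175,0,0,0]

```text
time: 18.4
eef_pos: [0.5364, -0.1793, 0.2501]
tcp_rot: [0.975, 0.223, 0.003, 0.003]
contact_force: [0.2, -0.7, -0.4]
opening: 0.334
finger_force: 49.1
```

```bash
python3 - <<'E'
from h import *
s=ctrl.get_state(); print(s["eef_pos"],s["qpos"].round(2),s["contact_force"].round(1),s["opening"],s["finger_force"])
print(delta(MOUTH+AX*.135,frame(YT,np.pi/6,YAW)).round(4))
E
```

```text
[ 0.5363842  -0.17933449  0.25014657] [-0.5   0.03  1.83 -0.    1.27  0.62] [ 0.2 -0.7 -0.4] 0.33362366822678313 49.06652212142944
[ 0.1457 -0.2175  0.0171  0.0075  0.5193  0.0037]
```

>>> carry_out:
  deltas: [0.008,-0.012,0,0,0.03,0,0.025,-0.037,0,0,0.09,0,0.047,-0.07,0.002,0.002,0.165,0,0.07,-0.105,0.005,0.004,0.245,0.002,0.094,-0.14,0.008,0.005,0.325,0.002]

```text
time: 19.02
eef_pos: [0.5579, -0.0096, 0.2349]
tcp_rot: [0.962, 0.219, 0.158, -0.039]
contact_force: [0.4, 0.2, -0.7]
opening: 0.335
finger_force: 49.0
```

```bash
cat > ap.py <<'E'
import sys
from h import *
s=ctrl.get_state(); print(s["time"],s["eef_pos"].round(4),s["qpos"].round(2),s["contact_force"].round(1),"axF",round(s["contact_force"]@AX,2),s["opening"].round(3))
w=s["eef_pos"]-MOUTH; print("along",(w@AX).round(4))
print(delta(MOUTH+AX*float(sys.argv[1]),frame(YT,np.pi/6,YAW)).round(4))
E
python3 ap.py .135
```

```text
Traceback (most recent call last):
  File "ap.py", line 3, in <module>
    s=ctrl.get_state(); print(s["time"],s["eef_pos"].round(4),s["qpos"].round(2),s["contact_force"].round(1),"axF",round(s["contact_force"]@AX,2),s["opening"].round(3))
                                                                                                                                                  ^^^^^^^^^^^^^^^^^^
AttributeError: 'float' object has no attribute 'round'
```

```bash
sed -i 's/s\["opening"\].round(3)/s["opening"]/' ap.py; python3 ap.py .135
```

```text
19.025 [ 0.5579 -0.0096  0.2349] [-0.3  -0.13  2.03  0.27  1.01  0.71] [ 0.4  0.2 -0.7] axF -0.83 0.33489313223894124
along 0.1638
[ 0.0487 -0.0738  0.02   -0.005   0.197  -0.0023]
```

>>> carry_out:
  deltas: [0.016,-0.024,0.006,-0.001,0.065,0,0.032,-0.048,0.013,-0.003,0.13,-0.001,0.045,-0.068,0.019,-0.005,0.18,-0.002,0.049,-0.074,0.02,-0.005,0.197,-0.002,0.049,-0.074,0.02,-0.005,0.197,-0.002]

```text
time: 19.65
eef_pos: [0.5739, 0.0782, 0.2331]
tcp_rot: [0.942, 0.215, 0.251, -0.056]
contact_force: [-0.5, -0.4, -0.8]
opening: 0.337
finger_force: 49.0
```

>>> carry_out:
  deltas: [0,0,0,0,0,0]

```text
time: 19.77
eef_pos: [0.5748, 0.0773, 0.2343]
tcp_rot: [0.942, 0.215, 0.252, -0.056]
contact_force: [0.8, 0.2, -0.9]
opening: 0.338
finger_force: 49.0
```

```bash
python3 ap.py .11; python3 - <<'E'
from fit import *
tv=np.array([-e[1],e[0],0]); xv=np.cross(tv,AX)
for n in ("wrist","side","top"):
    s=ctrl.get_state(); im,d,K,T=cam(n); cv2.imwrite(f"pics/{n}6.png",im[...,::-1]); np.savez(f"{n}6.npz",im=im,d=d,K=K,T=T)
    P=cloud(d,K,T).reshape(-1,3); P=P[~np.isnan(P[:,0])]; print(n,"rim",rim(P))
    w=P-MOUTH; t=w@AX; a=w@xv; b=w@tv; k=(t>.068)&(t<.118)&(np.hypot(a,b)<.022)
    if k.sum()>20:
        z0=t[k].mean(); f=least_squares(lambda p:np.hypot(a[k]-p[0]-p[2]*(t[k]-z0),b[k]-p[1]-p[3]*(t[k]-z0))-.015,[0,0,0,0],loss="soft_l1",f_scale=.001)
        print("  bottle",k.sum(),z0.round(3),f.x.round(4),np.sqrt(np.mean(f.fun**2)).round(4),"bottom t",np.percentile(t[(t>.04)&(np.hypot(a,b)<.017)],1).round(4))
E
```

```text
19.775 [0.5748 0.0773 0.2343] [-0.17 -0.17  2.11  0.41  0.8   0.73] [ 0.8  0.2 -0.9] axF -1.2 0.33812270978619086
along 0.1369
[-0.0015 -0.003   0.0269  0.003   0.001   0.0012]
wrist rim (np.int64(580), array([ 0.0014, -0.0005]), np.float64(0.0009))
  bottle 1213 0.097 [-0.0002 -0.002   0.0005 -0.0332] 0.0002 bottom t 0.0779
side rim (np.int64(95), array([-0.001 , -0.0002]), np.float64(-0.001))
  bottle 157 0.094 [ 0.0004 -0.0006 -0.001  -0.0341] 0.0008 bottom t 0.0705
top rim (np.int64(109), array([ 0.0013, -0.0009]), np.float64(0.0002))
  bottle 124 0.095 [ 0.0002 -0.0021  0.0001 -0.0288] 0.0004 bottom t 0.0749
```

View pics/wrist6.png

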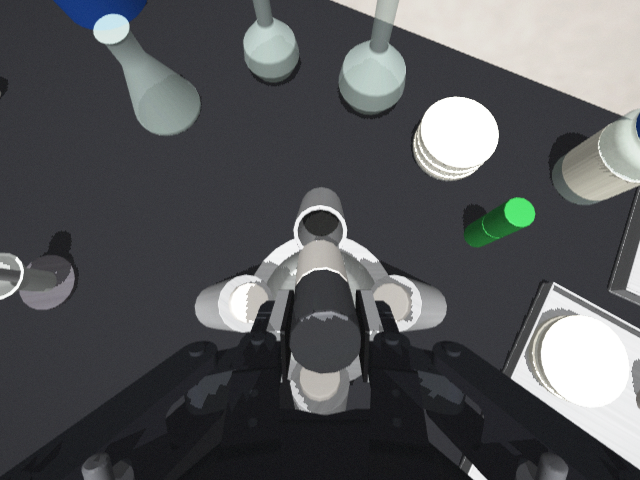

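The bottle sits in hand with a 1.9° sideways tilt. I correct that and the 3 mm tangential offset while approaching the rim.

>>> carry_out:
  deltas: [0,-0.001,0.008,-0.015,0,0,0.001,-0.003,0.022,-0.033,0,0,0.001,-0.003,0.038,-0.033,0,0,0.001,-0.003,0.05,-0.033,0,0,0.001,-0.003,0.055,-0.033,0,0]

```text
time: 20.55
eef_pos: [0.5989, 0.0929, 0.1857]
tcp_rot: [0.943, 0.211, 0.255, -0.041]
contact_force: [0.4, -0.6, -0.5]
opening: 0.331
finger_force: 49.1
```

>>> carry_out:
  deltas: [0,0,0,0,0,0]

```text
time: 20.68
eef_pos: [0.599, 0.0928, 0.1867]
tcp_rot: [0.943, 0.211, 0.255, -0.041]
contact_force: [0.2, -0.5, -0.3]
opening: 0.336
finger_force: 49.1
```

```bash
python3 ap.py .07; cat > chk.py <<'E'
from fit import *
tv=np.array([-e[1],e[0],0]); xv=np.cross(tv,AX)
def chk(n,i,lo,hi):
    im,d,K,T=cam(n); cv2.imwrite(f"pics/{n}{i}.png",im[...,::-1])
    P=cloud(d,K,T).reshape(-1,3); P=P[~np.isnan(P[:,0])]; print(n,"rim",rim(P))
    w=P-MOUTH; t=w@AX; a=w@xv; b=w@tv; k=(t>lo)&(t<hi)&(np.hypot(a,b)<.0215)
    if k.sum()>20:
        z0=t[k].mean(); f=least_squares(lambda p:np.hypot(a[k]-p[0]-p[2]*(t[k]-z0),b[k]-p[1]-p[3]*(t[k]-z0))-.015,[0,0,0,0],loss="soft_l1",f_scale=.001)
        print("  bottle",k.sum(),z0.round(3),f.x.round(4),np.sqrt(np.mean(f.fun**2)).round(4))
E
python3 -c "
from chk import *
for n in ('wrist','side','top'): chk(n,7,.016,.064)"
```

```text
20.675 [0.599  0.0928 0.1867] [-0.11 -0.06  2.1   0.39  0.66  0.76] [ 0.2 -0.5 -0.3] axF -0.28 0.33558805478301923
along 0.0814
[-0.0024  0.0001  0.0114  0.035   0.0014  0.0015]
wrist rim (np.int64(818), array([ 0.0013, -0.0004]), np.float64(0.0009))
  bottle 1296 0.044 [ 0.0006  0.0001 -0.001  -0.0021] 0.0002
side rim (np.int64(66), array([-0.0011, -0.0008]), np.float64(-0.0004))
  bottle 144 0.041 [ 0.0013  0.0015  0.0014 -0.0133] 0.0009
top rim (np.int64(102), array([ 0.0014, -0.0007]), np.float64(0.0003))
  bottle 103 0.041 [ 0.0015 -0.0001 -0.0014  0.0003] 0.0003
```

>>> carry_out:
  deltas: [0,0,0.006,0,0,0,0,0,0.012,0,0,0,0,0,0.018,0,0,0,0,0,0.024,0,0,0,0,0,0.028,0,0,0]

```text
time: 21.45
eef_pos: [0.6121, 0.098, 0.1624]
tcp_rot: [0.943, 0.211, 0.256, -0.041]
contact_force: [0.9, 0.3, -0.3]
opening: 0.338
finger_force: 49.1
```

```bash
python3 ap.py .0185
```

```text
21.45 [0.6121 0.098  0.1624] [-0.1   0.01  2.09  0.41  0.61  0.74] [ 0.9  0.3 -0.3] axF -0.71 0.3377523591790903
along 0.0533
[-0.0023 -0.0016  0.0348  0.0351  0.0011  0.0016]
```

>>> carry_out:
  deltas: [0,-0.001,0.006,0,0,0,0,-0.001,0.012,0,0,0,0,-0.002,0.018,0,0,0,0,-0.002,0.022,0,0,0,0,-0.002,0.025,0,0,0]

```text
time: 22.08
eef_pos: [0.6229, 0.1044, 0.141]
tcp_rot: [0.943, 0.211, 0.256, -0.041]
contact_force: [-0.1, -0.2, -0.1]
opening: 0.334
finger_force: 49.1
```

```bash
python3 ap.py .0185
```

```text
22.075 [0.6229 0.1044 0.141 ] [-0.08  0.07  2.07  0.43  0.57  0.73] [-0.1 -0.2 -0.1] axF 0.01 0.33395015760964736
along 0.0285
[-0.0025  0.0004  0.01    0.0353  0.0008  0.0017]
```

>>> carry_out:
  deltas: [0,0,0.002,0,0,0,0,0,0.004,0,0,0,0,0,0.006,0,0,0,0,0,0.008,0,0,0]

```text
time: 22.58
eef_pos: [0.6267, 0.1058, 0.1344]
tcp_rot: [0.943, 0.211, 0.256, -0.04]
contact_force: [-0.0, -0.1, -1.1]
opening: 0.333
finger_force: 49.1
```

```bash
python3 ap.py .0185
```

```text
22.575 [0.6267 0.1058 0.1344] [-0.08  0.08  2.07  0.43  0.55  0.73] [-0.  -0.1 -1.1] axF -0.91 0.33306945818410333
along 0.0208
[-0.0027  0.0003  0.0023  0.0355  0.0004  0.0017]
```

>>> carry_out:
  deltas: [0,0,0.001,0,0,0,0,0,0.002,0,0,0,0,0,0.003,0,0,0,0,0,0.003,0,0,0]

```text
time: 23.08
eef_pos: [0.628, 0.1064, 0.1326]
tcp_rot: [0.942, 0.211, 0.256, -0.041]
contact_force: [-5.0, -1.6, 4.4]
opening: 0.335
finger_force: 49.9
```

```bash
python3 ap.py .0185
```

```text
23.075 [0.628  0.1064 0.1326] [-0.08  0.09  2.07  0.44  0.55  0.73] [-5.  -1.6  4.4] axF 6.42 0.33525404880280607
along 0.0186
[-0.0031  0.0002  0.0001  0.0352  0.0004  0.0024]
```

Contact is at the expected height (TCP 18.6 mm above the rim, about 6 N), so the bottle rests on the cushion. I release and withdraw along the axis.

>>> carry_out:
  deltas: [0,0,-0.001,0,0,0,0,0,-0.001,0,0,0,0,0,-0.001,0,0,0,0,0,-0.001,0,0,0]
  grip: 65

```text
time: 23.58
eef_pos: [0.6275, 0.1062, 0.1325]
tcp_rot: [0.943, 0.211, 0.256, -0.041]
contact_force: [-0.6, 0.1, -1.1]
opening: 0.65
finger_force: 0.0
```

>>> carry_out:
  deltas: [0,0.001,-0.01,0,0,0,0,0.001,-0.03,0,0,0,0,0.002,-0.06,0,0,0,0,0.003,-0.09,0,0,0,0,0.004,-0.12,0,0,0]

```text
time: 24.2
eef_pos: [0.5727, 0.0801, 0.2381]
tcp_rot: [0.942, 0.211, 0.256, -0.04]
contact_force: [-0.0, 0.3, -0.4]
opening: 0.653
finger_force: 0.0
```

```bash
python3 ap.py .15; python3 - <<'E'
from chk import *
for n in ("wrist","side","top"): chk(n,8,.006,.04)
a=cv2.imread("pics/wrist8.png"); b=cv2.imread("pics/side8.png")
cv2.imwrite("pics/both8.png",np.hstack([cv2.resize(a,(400,300)),cv2.resize(b[130:400,180:540],(400,300))]))
im,d,K,T=cam("wrist"); P=cloud(d,K,T).reshape(-1,3); P=P[~np.isnan(P[:,0])]; w=P-MOUTH; t=w@AX; r=np.linalg.norm(w-t[:,None]*AX,axis=1); print("cap top t",np.percentile(t[(r<.012)&(t>.02)&(t<.09)],[10,50,90]))
E
```

```text
24.2 [0.5727 0.0801 0.2381] [-0.15 -0.19  2.12  0.36  0.78  0.78] [-0.   0.3 -0.4] axF -0.37 0.6527065895666888
along 0.1405
[-0.0028  0.0009 -0.0095  0.036   0.      0.0019]
wrist rim (np.int64(565), array([ 0.0014, -0.0004]), np.float64(0.0009))
  bottle 513 0.024 [-0.0059 -0.0013 -0.093   0.0177] 0.0002
side rim (np.int64(81), array([-0.0005, -0.0001]), np.float64(-0.0005))
  bottle 82 0.022 [-0.0059 -0.     -0.0884  0.0004] 0.0007
top rim (np.int64(107), array([ 0.0013, -0.0006]), np.float64(0.0005))
  bottle 97 0.023 [-0.0058 -0.0013 -0.0881  0.0299] 0.0004
cap top t [0.02737478 0.04683594 0.04824721]
```

View pics/both8.png

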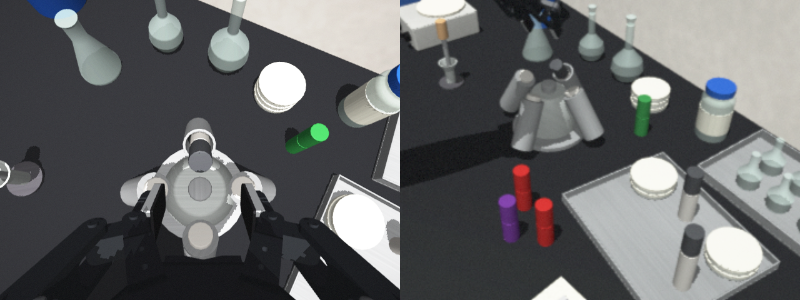

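The picture pair shows the short bottle in the sleeve at (200,150) left, leaning lightly on the bore's hub side within its play. At right the rod is upright in its stand, and the other two bottles and the dishes are undisturbed. I check that the bottle is at rest, then hand in.

>>> carry_out:
  deltas: [0,0,0,0,0,0,0,0,0,0,0,0,0,0,0,0,0,0]

```text
time: 24.78
eef_pos: [0.5732, 0.0806, 0.2356]
tcp_rot: [0.943, 0.211, 0.255, -0.041]
contact_force: [0.1, -0.5, 0.1]
opening: 0.651
finger_force: 0.0
```

```bash
python3 - <<'E'
from chk import *
chk("wrist",9,.006,.04)
print(ctrl.sign_off())
E
```

```text
wrist rim (np.int64(563), array([ 0.0014, -0.0004]), np.float64(0.001))
  bottle 525 0.024 [-0.0058 -0.0013 -0.094   0.0184] 0.0002
the job is handed in; nothing more can be done
None
```

Job handed in at about 25 s: the rod felt a depth of 50 mm and is back in its stand, and the short bottle was lowered by hand onto the cushion, where it leans about 5° against the bore's hub side; the other two bottles and the dishes stand undisturbed.

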